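Nip a carton in the packing jig with its sunken adjuster

TASK

Lay the small loose carton flat on the bed of the packing jig, lengthwise between the rubber pad and the fence, and let go of it. Then reach into the round well, turn the sunken knob clockwise (seen from above) until you feel the pad nip the carton firmly against the fence, and stop there: it should be held snugly, about 10 N, but the carton must not be crushed. Do not jam the fingers against the well, leave the knob alone at the end and do not disturb the other things on the bench.

Things in the scene. Friction and masses are not known exactly. Their poses are not given: they have to be found in the camera images.
- carton_mid (a point): Centre of the loose brown cardboard carton, half-way up: 56 mm along its x, 84 mm along its y, 50 mm high (z), about 0.25 kg; it lies flat on the bench, grasp it from above across its 56 mm. A half turn makes no difference. Its walls are crushed by more than 22 N from the pad.
- carton: The same carton; origin at the centre of its underside, same axes.
- jig: Packing jig, fixed: steel bed plate 110 (x) by 270 mm (y), 10 mm thick, grey adjuster housing on its -y end, aluminium fence (90 mm wide, 38 mm high) near its +y end. Origin on the bench; z up, y from housing to fence. The last user slid the fence along the bed: its face stands somewhere between y = +46 and +57 mm from bed_mid, not measured.
- bed_mid (a point): Point on the bed's upper face, 10 mm above the bench, in the middle of the carton's place; axes as the jig's. The pad's face starts at y = -46 mm from here. The carton belongs here with its 84 mm along the jig's y, within 15 mm and 8 degrees; set down with its centre at y = -1 to +1 mm it clears pad and fence. No side walls in x: fingers have room there.
- well: Grey adjuster housing, 100 by 100 mm, fixed on the bed; underside (origin) 10 mm, top face 58 mm above the bench. In its top a round well, 72 mm across, 42 mm deep (floor 16 mm above the bench), with the knob in the middle and 25 mm free all round: fingers fit only when opened little (about 34 mm) and must not press on the housing with over 15 N.
- knob_grip (a point): Centre of the black round knob, half-way up: diameter 22 mm, 28 mm high, axis vertical, top 44 mm above the bench (14 mm below the well's rim). It can be gripped at any yaw. Its axis lies at x = 0, y = -118 mm from bed_mid. Running friction about 0.19 N m, it stays where it is left, also under load; with the hand halted the torque felt settles somewhat lower.
- knob (a joint): Angle of the knob, rad, 0 at the start, grows clockwise seen from above, to 3.2; 1 rad drives the pad 10 mm towards the fence. The pad nips after 0.8 to 2.0 rad (one or two grasps). Then the torque climbs by 0.010 N m per newton of nip above the running friction; just sliding the carton up to the fence adds at most 0.04 N m.
- pad: Rubber-faced pad, 56 mm wide (x) and 30 mm high, that comes out of the housing on two rods; origin at the centre of its pushing face, 38 mm above the bench. It gives about 1 mm for 8 N.
- tape: Bystander: upright brown tape core, 84 mm diameter, 46 mm high, origin under its centre.
- bottle: Bystander: white bottle, 68 mm diameter, 190 mm high, origin under its centre.
- cup: Bystander: grey cup, 76 mm diameter, 90 mm high, origin under its centre.
Mind the look-alikes: they are no part of the job. What is shaped like the carton but pink or red is not meant.

How it is judged (in metres and radians):
On the way:
1. the carton lies flat on the bed between pad and fence, lengthwise, let go of and not yet nipped (x of carton_mid in the frame of bed_mid between -0.015 and 0.015 m and y of carton_mid in the frame of bed_mid between -0.015 and 0.025 m and z of carton_mid in the frame of bed_mid between 0.022 and 0.029 m and angle between carton_mid's own z axis and vertical below 0.08 rad and angle between the y axis of carton and the y axis of jig, either way round below 0.14 rad and contact force between the fingers and carton below 0.3 N and contact force between pad and carton below 3 N), for 0.2 s.
At the end, for the whole second after the job is handed in: The carton rests flat on the bed, its centre within 15 mm across and -15 to +25 mm along of the bed's middle and within 8 degrees of lengthwise, nipped by the pad with 4 to 18 N, at rest; the fingers are off the carton, the knob and the jig (x of carton_mid in the frame of bed_mid between -0.015 and 0.015 m and y of carton_mid in the frame of bed_mid between -0.015 and 0.025 m and z of carton_mid in the frame of bed_mid between 0.022 and 0.029 m and angle between carton_mid's own z axis and vertical below 0.08 rad and angle between the y axis of carton and the y axis of jig, either way round below 0.14 rad and contact force between the fingers and carton below 0.3 N and contact force between pad and carton between 4 and 18 N and linear speed of carton below 0.01 m/s and contact force between the fingers and jig below 0.3 N); the robot touches nothing.
It fails at once if the pad presses the carton with more than 22 N (contact force between pad and carton above 22 N).
It fails at once if the fingers press on the well's housing with more than 15 N (contact force between the fingers and well above 15 N).
It fails at once if the tape is moved over 20 mm or tipped (distance of tape from where it was at the start of the episode above 0.02 m or angle between tape's own z axis and vertical above 0.3 rad).
It fails at once if the bottle is moved over 20 mm or tipped (distance of bottle from where it was at the start of the episode above 0.02 m or angle between bottle's own z axis and vertical above 0.3 rad).
It fails at once if the cup is moved over 20 mm or tipped (distance of cup from where it was at the start of the episode above 0.02 m or angle between cup's own z axis and vertical above 0.3 rad).
It also fails if it takes over 72 s, if anything falls off the work surface, if the arm or the gripper's body presses on something with over 40 N, if the wrist force passes 120 N, or if a joint passes its speed limit or range.

ROBOT

A 6-joint arm with a two-finger parallel gripper is mounted at the origin on the work surface. World frame = base frame: x ahead of the robot, y to its left, z up, the work surface at z = 0. Lengths are in m, angles in degrees, forces in N, time in s.
With the tool pointing down it reaches from about 0.25 to 0.725 m from the base axis. Payload 9.7 kg.
Tool frame: the origin (TCP) lies midway between the tips of the shut fingers; the grasp point (between the pads) lies 19 mm behind it; z points along the fingers, y is the line along which they close (so a half turn about z gives the same grasp; the last joint's range is limited). The gripper opens to 85 mm and grips with 20 to 120 N. Pads are 22 mm wide; open, the fingers measure 114 mm over their backs; the gripper's body (76 mm by 85 mm) begins 54 mm behind the grasp point. The pads swing forward as they close: fully open they stand 13 mm farther back than shut.
Start: joints at [67.838, 4.979, 10.078, 95.1, 0, 90], TCP at [0.207, 0.509, 0.192] pointing down, gripper open.
Joint ranges: [-179.16, 179.16], [-48.56, 103.87], [-65.8, 70.77], [-126.05, 130.52], [-82.76, 87.17], [-180, 180]. Speed limits (degrees/s): [127.2, 127.2, 147.25, 180, 180, 180].

INTERFACE

Orientations are given as [roll, pitch, yaw] about the fixed x, y, z axes, in that order (R = Rz(yaw) Ry(pitch) Rx(roll)).
In Python, from rig import telemetry, cams, ticket gives the robot as it stands.
- The arm moves only by the tool jog_arm, never from a script. Its argument "rows" is text: rows parted by semicolons, each of 7 numbers parted by spaces: the shift along the tool's x, y, z scaled (see below), then the turn, a rotation vector about the tool's x, y, z scaled (see below), then the gripper command: -1 is fully open, 1 is shut, values between are in proportion. In form: x y z ax ay az grip; .... A call has 1 to 20 rows; each row shifts and turns the commanded pose from where the row before left it, along the tool's axes as they then stand; what a row does not reach is not made up. The controller multiplies each number of a shift by 10 cm and each number of a turn by 90 degrees. A row lasts 1/12 s, in which the tool goes at most 41.7 mm and 7.16 degrees, less where a joint would pass 70% of its speed; a pose out of reach is approached as far as the arm can. A call with a number of a shift or a turn outside -1 to 1 is refused whole. A call with a gripper value outside its range is refused whole. The fingers move at their own pace and stop on an object; "squeeze" is the grip in N (left out, the last holds). Time passes only in rows, so rows that do not move let the fingers close. It gives the time, the measured TCP pose, the force, the opening and the grip force at its end, in the units of the state.
- telemetry.get_state(): the state, without advancing time (a new reading comes with each control period).
- cams.camera(name): name is "side" or "top"; returns a dict with "pixels" (400x640x3 uint8, blue, green, red), "camera_matrix" (3x3 intrinsics, pixels), "k1" (the pictures are not rectified: a ray, as slopes to the right and down, at radius r is drawn at 1 + k1 r^2 times it, then the intrinsics apply), "T" (4x4, takes a point from camera to world coordinates). Camera axes: x right, y up, looking along -z (the intrinsics and any distortion apply to the point x, -y, -z); pixel columns grow to the right and rows downward; lengths in m; the calibration is good to about 2 mm. A picture is of the moment at which its call begins. There is no depth.
- ticket.hand_in(): hands the job in; it is judged then, once.
Trained networks look in a picture, given as the dict that the camera call returned (one of the last four; its "shot" number tells which), for a name from the list of things; names that differ only in an ending like _2 or _b are one class to them, and where a whole thing is asked for, a point or a joint stands for the part that bears it (a point fixed in the world has none). Each returns a list of dicts, best first, with "p" (0 to 1); they miss things now and then, are a little off and sometimes report something else, mostly with a low value. They report only what shows in the picture. A call takes as long as a camera call. They do not tell look-alikes from the thing itself.
- cams.look_for(picture, thing): "box" ([left, top, width, height] in pixels, round what is visible of it).
- cams.landmark_of(picture, thing): "at" ([row, column] in pixels: a listed point, or the origin of a listed thing).
The state is a dict: "time_s": time; "joint_pos": joint angles; "joint_vel": joint speeds; "effort": joint torques, N m; "eef_pos": TCP position; "tcp_rot": TCP orientation; "ft_force": force on the tool from outside, world axes, zero at the start; "ft_torque": the same for the moment, N m; "gripper_width": opening from 0.0 (shut) to 1.0 (fully open); "grip_force": force on a finger pad.
Only numpy, scipy, OpenCV 4.12 (cv2) and the standard library are available. Lean on these libraries where they do the work, as an engineer would, in place of code of your own. Each camera call takes 0.05 s, during which the arm holds its last target. There are 200 camera calls.

## Working session

There is one attempt and no reset: what is moved stays moved. The work goes in short steps, Python scripts to look and compute and a tool call to move; the robot and the scene stay as the last step left them, time stands still between calls to the robot, and variables do not carry over. Pictures are saved under pics/ and viewed, at most 10 in all, crops included, and the job is handed in when it is done.

Besides the shell and the picture viewer there is one more tool, called after "Request:" as name(argument=value, ...) on one line, values as JSON. jog_arm: Moves the arm, as the interface text tells. Its arguments: {"type":"object","properties":{"rows":{"type":"string"},"squeeze":{"type":"number"}},"required":["rows"]}

```bash
mkdir -p pics; ls; cat > h.py <<'E'
import numpy as np, cv2
from rig import telemetry, cams, ticket
def ray(c,rc):
    K=np.array(c["camera_matrix"]);T=np.array(c["T"])
    p=cv2.undistortPoints(np.array([[[rc[1],rc[0]]]],float),K,np.array([c["k1"],0,0,0.]))[0,0]
    d=T[:3,:3]@np.array([p[0],-p[1],-1.]);return T[:3,3],d/np.linalg.norm(d)
def onz(c,rc,z):
    o,d=ray(c,rc);return o+d*(z-o[2])/d[2]
def tri(rays):
    A=0;b=0
    for o,d in rays:
        P=np.eye(3)-np.outer(d,d);A=A+P;b=b+P@o
    X=np.linalg.solve(A,b);return X,[np.linalg.norm((np.eye(3)-np.outer(d,d))@(X-o)) for o,d in rays]
def proj(c,X):
    K=np.array(c["camera_matrix"]);T=np.array(c["T"]);q=T[:3,:3].T@(np.array(X)-T[:3,3])
    s=np.array([q[0],-q[1]])/-q[2];s=s*(1+c["k1"]*s@s);return K[1,1]*s[1]+K[1,2],K[0,0]*s[0]+K[0,2]
E
python3 - <<'E'
from h import *
s=telemetry.get_state();print(s)
C={n:cams.camera(n) for n in("top","side")}
for n,c in C.items():
    cv2.imwrite(f"pics/{n}0.png",c["pixels"]);print(n,np.round(c["T"],3).tolist(),np.array(c["camera_matrix"]).tolist(),c["k1"])
for t in["carton_mid","carton","jig","bed_mid","well","knob_grip","pad","tape","bottle","cup"]:
    R=[]
    for n,c in C.items():
        L=cams.landmark_of(c,t);print(t,n,[(round(l["p"],2),np.round(l["at"],1).tolist()) for l in L[:3]])
        if L:R.append(ray(c,L[0]["at"]))
    if len(R)==2:
        X,e=tri(R);print("   ",X.round(4),np.round(e,4))
E
```

```text
pics
{'time_s': 0.0, 'joint_pos': array([ 6.78361095e+01,  5.01218146e+00,  1.00343167e+01,  9.51001197e+01,
       -1.65201554e-03,  8.99999246e+01]), 'joint_vel': array([ 0.1103383 , -0.06403841,  0.0138462 , -0.03688528, -0.02461824,
        0.02438194]), 'effort': array([ 6.87361080e-04, -5.20387387e+01,  4.64802039e+01,  1.64934515e-02,
        4.48575236e-05,  1.28112586e-05]), 'eef_pos': array([0.20739214, 0.50909111, 0.19157151]), 'tcp_rot': array([-1.79922016e+02,  1.65191141e-03,  1.57836187e+02]), 'ft_force': array([-0.76744547,  0.77805369,  0.53719518]), 'ft_torque': array([-0.04652511, -0.01680565,  0.00067456]), 'grip_force': 0.0, 'gripper_width': 0.9999356215870884}
top [[-0.002, 0.988, -0.156, 0.381], [-1.0, -0.003, -0.007, -0.029], [-0.007, 0.156, 0.988, 1.017], [0.0, 0.0, 0.0, 1.0]] [[457.366516108541, 0.0, 327.47769665738275], [0.0, 457.366516108541, 197.58862999039238], [0.0, 0.0, 1.0]] -0.013864685957949598
side [[0.908, 0.246, -0.339, 0.188], [-0.419, 0.516, -0.747, -0.821], [-0.009, 0.82, 0.572, 0.682], [0.0, 0.0, 0.0, 1.0]] [[372.77362726375674, 0.0, 319.6800
[... 903 characters left out ...]
knob_grip top [(0.47, [188.4, 384.2])]
knob_grip side [(0.54, [237.4, 344.3])]
    [ 0.5618 -0.149   0.0195] [0.0031 0.0031]
pad top [(0.52, [184.6, 350.9])]
pad side [(0.47, [218.4, 333.1])]
    [ 0.5669 -0.0743  0.0309] [0.0014 0.0014]
tape top [(0.65, [223.7, 188.5]), (0.57, [159.7, 218.7])]
tape side [(0.56, [173.8, 309.1]), (0.53, [237.2, 345.1])]
    [0.553  0.2561 0.0044] [0.0766 0.0766]
bottle top [(0.97, [125.3, 456.9])]
bottle side [(0.92, [268.0, 428.5])]
    [ 0.7133 -0.3236 -0.0037] [0.0026 0.0026]
cup top [(0.9, [281.5, 477.6]), (0.66, [222.2, 188.5])]
cup side [(0.72, [328.3, 302.9]), (0.36, [166.8, 267.5]), (0.15, [174.7, 265.6])]
    [ 0.3561 -0.3521 -0.0049] [0.0015 0.0015]
```

View pics/top0.png

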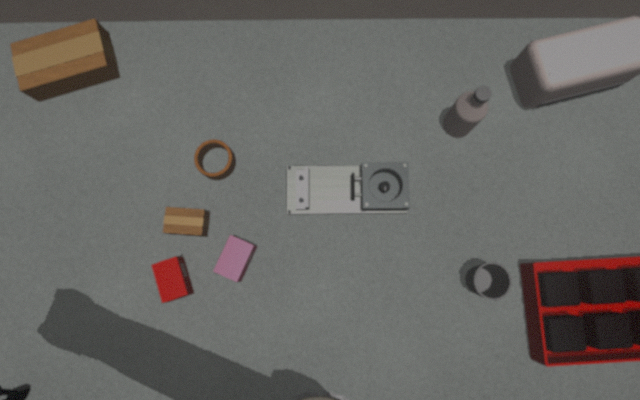

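View pics/side0.png

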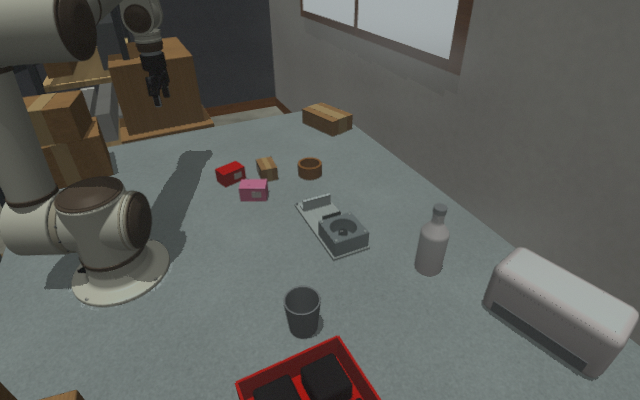

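The brown carton is at top (221,186) and side (167,268). The red and pink boxes are look-alikes. The jig spans top columns 287–410, with the fence on the left. I'll crop in for accurate edges.

```bash
python3 - <<'E'
from h import *
im=cv2.imread("pics/top0.png");sd=cv2.imread("pics/side0.png")
a=cv2.resize(im[155:225,280:420],None,fx=5.5,fy=5.5,interpolation=cv2.INTER_CUBIC)   # 770x385
b=cv2.resize(im[200:240,155:215],None,fx=5,fy=5,interpolation=cv2.INTER_CUBIC) #300x200
d=cv2.resize(sd[150:190,245:325],None,fx=5,fy=5,interpolation=cv2.INTER_CUBIC) #400x200
o=np.zeros((590,775,3),np.uint8);o[:385,:770]=a;o[388:588,:300]=b;o[388:588,310:710]=d
cv2.imwrite("pics/crop.png",o)
# brown masks
C={"top":im,"side":sd}
for n,(r0,r1,c0,c1) in {"top":(200,240,155,215),"side":(150,190,250,285)}.items():
    h=cv2.cvtColor(C[n],cv2.COLOR_BGR2HSV)[r0:r1,c0:c1]
    m=((h[...,0]>8)&(h[...,0]<25)&(h[...,1]>70)).astype(np.uint8)
    k,l,st,ce=cv2.connectedComponentsWithStats(m);i=1+np.argmax(st[1:,4])
    y,x=np.nonzero(l==i);r=cv2.minAreaRect(np.c_[x+c0,y+r0].astype(np.float32))
    print(n,st[i],ce[i]+[c0,r0],r,cv2.boxPoints(r).round(1).tolist())
E
```

```text
top [   8    7   45   29 1093] [184.61390668 220.96614822] ((185.35533142089844, 221.02537536621094), (43.745689392089844, 26.361408233642578), 4.085616588592529) [[162.60000610351562, 232.60000610351562], [164.5, 206.3000030517578], [208.10000610351562, 209.39999389648438], [206.1999969482422, 235.6999969482422]]
side [  6   7  22  24 358] [267.29329609 168.05027933] ((267.54718017578125, 168.4150848388672), (23.90073585510254, 17.582151412963867), 74.05460357666016) [[255.8000030517578, 159.3000030517578], [272.70001220703125, 154.5], [279.29998779296875, 177.5], [262.3999938964844, 182.3000030517578]]
```

View pics/crop.png

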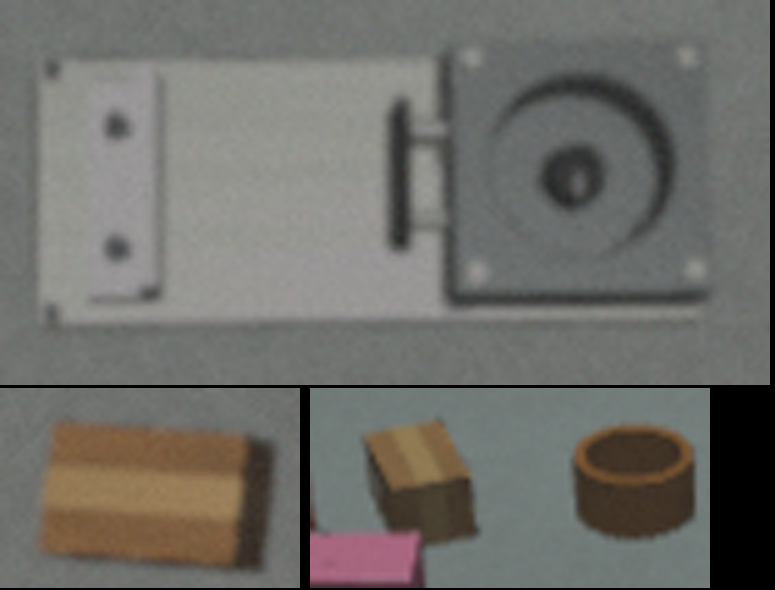

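The crop shows the bed's left corners at crop (38,60) and (38,325), the housing's four screws, the knob top at (572,177), the fence face edge near x=157 and the pad face near x=390. The carton's top-face corners are clear in both views, so I'll fit the poses now.

```bash
python3 - <<'E'
from h import *
C={n:cams.camera(n) for n in("top","side")}
def t(x,y,f,c0,r0):return ((y+.5)/f-.5+r0,(x+.5)/f-.5+c0)
J=lambda x,y,z:onz(C["top"],t(x,y,5.5,280,155),z)
for n,x,y,z in[("bedTL",38,60,.01),("bedBL",38,325,.01),("bedBR",705,320,.01),("s1",472,57,.058),("s2",688,57,.058),("s3",477,271,.058),("s4",697,270,.058),("hBR",708,294,.058),("hBL",449,296,.058),("hTR",706,42,.058),("hTL",446,50,.058),("knob",572,177,.044),("padTop",390,100,.053),("padBot",390,248,.053),("fenceT",156,66,.048),("fenceB",157,288,.048),("fenceT@10",160,66,.01),("fenceBackT",90,66,.048),("well rim c",582,166,.058)]:
    print(n,J(x,y,z).round(4))
top=[(53,34),(248,47),(235,177),(40,165)];side=[(128,33),(160,86),(80,101),(53,49)]
X=[]
for a,b in zip(top,side):
    ra=t(*a,5,155,200);p,e=tri([ray(C["top"],ra),ray(C["side"],t(*b,5,245,150))]);X.append(onz(C["top"],ra,.05));print("carton corner",p.round(4),np.round(e,4),"z50:",X[-1].round(4))
X=np.array(X);print(X.mean(0),"L",np.linalg.norm(X[1]-X[0]),np.linalg.norm(X[2]-X[3]),"W",np.linalg.norm(X[0]-X[3]),np.linalg.norm(X[1]-X[2]))
d=X[0]-X[1]+X[3]-X[2];print("long axis yaw",np.degrees(np.arctan2(d[1],d[0])))
# side landmark check: bed corners & housing via projection
print("side knob top pred",proj(C["side"],J(572,177,.044)))
import sys
sd=C["side"]["pixels"];cv2.imwrite("pics/sidejig.png",cv2.resize(sd[185:265,290:375],None,fx=7,fy=7,interpolation=cv2.INTER_CUBIC))
E
```

```text
bedTL [0.6138 0.07   0.01  ]
bedBL [0.5044 0.0687 0.01  ]
bedBR [ 0.5055 -0.2002  0.01  ]
s1 [ 0.6033 -0.1042  0.058 ]
s2 [ 0.6029 -0.1884  0.058 ]
s3 [ 0.5189 -0.1048  0.058 ]
s4 [ 0.519  -0.1895  0.058 ]
hBR [ 0.5097 -0.1935  0.058 ]
hBL [ 0.5092 -0.0939  0.058 ]
hTR [ 0.6089 -0.1956  0.058 ]
hTL [ 0.6061 -0.0941  0.058 ]
knob [ 0.5581 -0.1438  0.044 ]
padTop [ 0.5873 -0.0723  0.053 ]
padBot [ 0.5287 -0.0717  0.053 ]
fenceT [0.6024 0.0196 0.048 ]
fenceB [0.5141 0.0189 0.048 ]
fenceT@10 [0.6111 0.0199 0.01  ]
fenceBackT [0.6025 0.0457 0.048 ]
well rim c [ 0.5599 -0.1461  0.058 ]
carton corner [0.5162 0.3259 0.0484] [0. 0.] z50: [0.516  0.3253 0.05  ]
carton corner [0.5105 0.241  0.0502] [0.0004 0.0004] z50: [0.5101 0.2411 0.05  ]
carton corner [0.4549 0.2441 0.0509] [0.0004 0.0004] z50: [0.4545 0.2445 0.05  ]
carton corner [0.4607 0.3288 0.0472] [0.0007 0.0007] z50: [0.4598 0.3279 0.05  ]
[0.4850928 0.2846963 0.05     ] L 0.08437887129684715 0.08359223332544931 W 0.05623442582481039 0.05567431034728784
long axis yaw 86.19388740736606
side knob top pred (np.float64(229.9301345206362), np.float64(341.3086717866329))
```

View pics/sidejig.png

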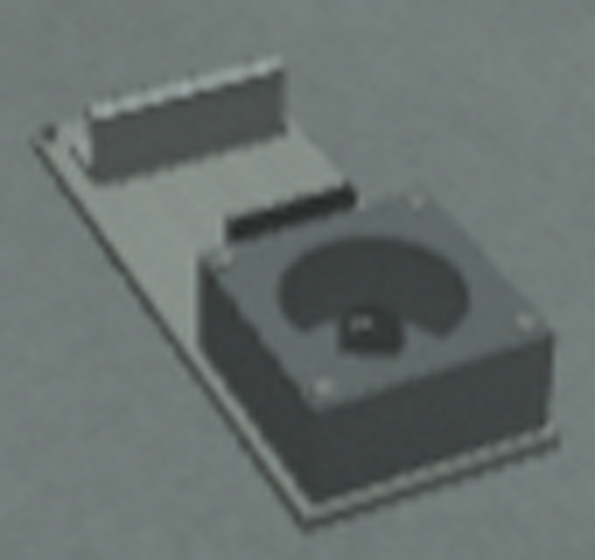

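The side view shows the housing screws at crop (222,260), (418,202), (527,322) and (323,387), the fence at the far end and the knob at (370,325). Triangulating the screws gives the jig centre.

```bash
python3 - <<'E'
from h import *
C={n:cams.camera(n) for n in("top","side")}
def t(x,y,f,c0,r0):return ((y+.5)/f-.5+r0,(x+.5)/f-.5+c0)
P=[("s1",(472,57),(418,202)),("s2",(688,57),(527,322)),("s3",(477,271),(222,260)),("s4",(697,270),(323,387)),("fenceTopR",(155,66),(282,62)),("fenceTopL",(157,288),(92,112)),("bedTip",(38,325),(38,143)),("bedBR",(703,322),(308,518)),("padT",(390,100),(350,190)),("padB",(390,248),(230,222))]
S=[]
for n,a,b in P:
    ra=ray(C["top"],t(*a,5.5,280,155));rb=ray(C["side"],t(*b,7,290,185));X,e=tri([ra,rb]);S.append(X);print(n,X.round(4),round(e[0],4))
print(np.mean(S[:4],0))
B=cams.camera("side")["pixels"]
s=telemetry.get_state();print(s["time_s"],s["eef_pos"],s["tcp_rot"])
E
```

```text
s1 [ 0.6033 -0.1042  0.0576] 0.0001
s2 [ 0.6031 -0.1884  0.059 ] 0.0004
s3 [ 0.5182 -0.1046  0.0577] 0.0008
s4 [ 0.5185 -0.1891  0.0596] 0.0003
fenceTopR [0.603  0.0197 0.0488] 0.0008
fenceTopL [0.514  0.0187 0.0501] 0.0002
bedTip [0.5063 0.069  0.0034] 0.0011
bedBR [ 0.5061 -0.2     0.0087] 0.0013
padT [ 0.589  -0.0727  0.0466] 0.0004
padB [ 0.5323 -0.0728  0.0484] 0.003
[ 0.56077211 -0.14660325  0.05847489]
1.35 [0.20746641 0.50936644 0.19230358] [ 1.79998761e+02 -1.86694363e-03  1.57837518e+02]
```

Carton centre is (0.485, 0.285), long axis 86.2°. Jig yaw is about 0.3°, with bed_mid near (0.560, -0.0275) and the knob near (0.5605, -0.1463). The gap between pad and fence is about 92 mm. First move: turn the tool to yaw 86.2°.

Request:
jog_arm(rows="0 0 0 0 0 0.0663 -1;0 0 0 0 0 0.0663 -1;0 0 0 0 0 0.0663 -1;0 0 0 0 0 0.0663 -1;0 0 0 0 0 0.0663 -1;0 0 0 0 0 0.0663 -1;0 0 0 0 0 0.0663 -1;0 0 0 0 0 0.0663 -1;0 0 0 0 0 0.0663 -1;0 0 0 0 0 0.0663 -1;0 0 0 0 0 0.0663 -1;0 0 0 0 0 0.0663 -1;0 0 0 0 0 0 -1", squeeze=30)

```text
time_s: 2.43
eef_pos: [0.2075, 0.5094, 0.1923]
tcp_rot: [-180.0, 0.0, 86.0]
ft_force: [0.1, -0.2, 1.0]
gripper_width: 1.002
grip_force: 0.0
```

Request:
jog_arm(rows="-0.17 0.24 0 0 0 0 -1;-0.17 0.24 0 0 0 0 -1;-0.17 0.24 0 0 0 0 -1;-0.17 0.24 0 0 0 0 -1;-0.17 0.24 0 0 0 0 -1;-0.17 0.24 0 0 0 0 -1;-0.17 0.24 0 0 0 0 -1;-0.17 0.24 0 0 0 0 -1;-0.17 0.24 0 0 0 0 -1;-0.17 0.24 0 0 0 0 -1;-0.17 0.24 0 0 0 0 -1;-0.17 0.24 0 0 0 0 -1;0 0 0.2 0 0 0 -1;0 0 0.2 0 0 0 -1;0 0 0.2 0 0 0 -1;0 0 0 0 0 0 -1;0 0 0 0 0 0 -1;0 0 0 0 0 0 -1")

```text
time_s: 3.93
eef_pos: [0.4817, 0.2872, 0.1336]
tcp_rot: [179.9, -0.0, 86.3]
ft_force: [-0.2, 0.4, 0.8]
gripper_width: 1.002
grip_force: 0.0
```

```bash
cat >> h.py <<'E'
def to(tgt,yaw):
    "shift in tool axes (units of 10 cm) and turn about tool z (units of 90 deg) to the target, tool pointing down"
    from scipy.spatial.transform import Rotation as R
    s=telemetry.get_state();Rt=R.from_euler("xyz",s["tcp_rot"],degrees=True)
    print("t",round(s["time_s"],2),"pos",s["eef_pos"].round(4),"rpy",s["tcp_rot"].round(2),"q",s["joint_pos"].round(1),"F",s["ft_force"].round(1),"Mz",s["ft_torque"].round(3),"w",round(s["gripper_width"],3),s["grip_force"])
    print("shift",(Rt.inv().apply(np.array(tgt)-s["eef_pos"])*10).round(3),"turn",((Rt.inv()*R.from_euler("xyz",[180,0,yaw],degrees=True)).as_rotvec()/(np.pi/2)).round(4))
E
python3 - <<'E'
from h import *
to([.485,.2847,.012],86.2)
E
```

```text
t 3.93 pos [0.4817 0.2872 0.1336] rpy [ 1.7994e+02 -4.0000e-02  8.6330e+01] q [ 30.8   5.6   4.2  88.6  -0.  124.5] F [-0.2  0.4  0.8] Mz [-0.031  0.005 -0.036] w 1.002 0.0
shift [-0.023  0.034  1.216] turn [ 0.0006 -0.0004  0.0015]
```

Request:
jog_arm(rows="-0.023 0.034 0.12 0 0 0 -1;0 0 0.2 0 0 0 -1;0 0 0.2 0 0 0 -1;0 0 0.2 0 0 0 -1;0 0 0.2 0 0 0 -1;0 0 0.2 0 0 0 -1;0 0 0.09 0 0 0 -1;0 0 0 0 0 0 -1;0 0 0 0 0 0 -1;0 0 0 0 0 0 1;0 0 0 0 0 0 1;0 0 0 0 0 0 1;0 0 0 0 0 0 1;0 0 0 0 0 0 1;0 0 0 0 0 0 1;0 0 0 0 0 0 1;0 0 0 0 0 0 1", squeeze=30)

```text
time_s: 5.35
eef_pos: [0.4847, 0.2844, 0.0113]
tcp_rot: [-180.0, 0.0, 86.2]
ft_force: [0.4, -0.1, -0.1]
gripper_width: 0.002
grip_force: 0.0
```

```bash
python3 - <<'E'
from h import *
to([.5602,-.0275,.1],90.3)
E
```

```text
t 5.35 pos [0.4847 0.2844 0.0113] rpy [-180.      0.     86.23] q [ 30.4   7.   -7.8  75.2   0.  124.2] F [ 0.4 -0.1 -0.1] Mz [0.003 0.003 0.018] w 0.002 0.0
shift [-3.062  0.958 -0.887] turn [-0.      0.     -0.0452]
```

The gripper closed on nothing, so I need to look.

```bash
python3 - <<'E'
from h import *
a=cams.camera("top")["pixels"][150:310,110:270];b=cams.camera("side")["pixels"][100:220,190:350]
cv2.imwrite("pics/miss.png",np.hstack([cv2.resize(a,(400,400)),cv2.copyMakeBorder(cv2.resize(b,(400,300)),0,100,0,0,0)]))
to([0,0,0],0)
E
```

```text
t 5.45 pos [0.4847 0.2844 0.0113] rpy [-180.      0.     86.23] q [ 30.4   7.   -7.8  75.2  -0.  124.2] F [-0.6 -0.3  0.5] Mz [ 0.039 -0.047  0.002] w 0.003 0.0
shift [-3.156 -4.65   0.113] turn [0.     0.     0.9582]
```

View pics/miss.png

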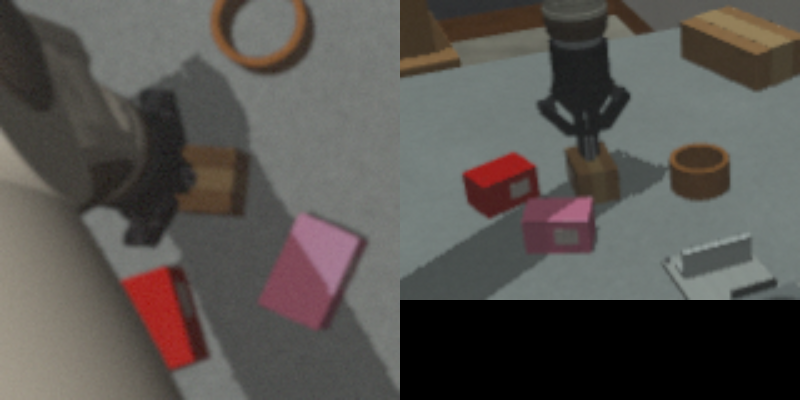

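The carton has not moved, and the shut fingers look to be behind or above it in the side view. I'll project the reported tool pose into the pictures to check.

```bash
python3 - <<'E'
from h import *
C={n:cams.camera(n) for n in("top","side")}
for n,c in C.items():
    print(n,np.array(c["T"]).round(3).tolist())
    for z in(.011,.05,.08,.12,.2):print(z,np.round(proj(c,[.4847,.2844,z]),1))
    for t in("carton_mid",):print(t,[(round(l["p"],2),np.round(l["at"],1)) for l in cams.landmark_of(c,t)[:4]])
a=C["top"]["pixels"][180:260,140:230];b=C["side"]["pixels"][110:190,225:315]
cv2.imwrite("pics/miss2.png",np.hstack([cv2.resize(a,(395,350),interpolation=2),cv2.resize(b,(395,350),interpolation=2)]))
E
```

```text
top [[-0.002, 0.988, -0.156, 0.381], [-1.0, -0.003, -0.007, -0.029], [-0.007, 0.156, 0.988, 1.017], [0.0, 0.0, 0.0, 1.0]]
0.011 [222.7 189.1]
0.05 [220.9 183.5]
0.08 [219.3 178.9]
0.12 [217.1 172.3]
0.2 [212.1 157.2]
carton_mid [(0.9, array([221.7, 187.2])), (0.89, array([258. , 234.5])), (0.66, array([279. , 173.7]))]
side [[0.908, 0.246, -0.339, 0.188], [-0.419, 0.516, -0.747, -0.821], [-0.009, 0.82, 0.572, 0.682], [0.0, 0.0, 0.0, 1.0]]
0.011 [172.5 266.3]
0.05 [162.8 265.3]
0.08 [155.1 264.5]
0.12 [144.6 263.4]
0.2 [122.3 261.2]
carton_mid [(0.86, array([189.6, 252.1])), (0.75, array([172.7, 227.6])), (0.66, array([169.2, 266.4]))]
```

View pics/miss2.png

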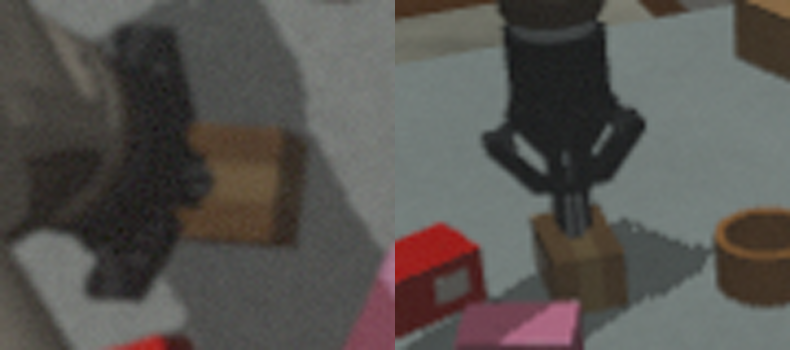

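The fingers enter the carton's top at its middle, at the pixel for z≈0.05, while the reported TCP is at 0.011 with no force. I'll lift straight up, still shut, and compare the picture with the reported pose.

Request:
jog_arm(rows="0 0 -0.2 0 0 0 1;0 0 -0.2 0 0 0 1;0 0 -0.2 0 0 0 1;0 0 -0.2 0 0 0 1;0 0 -0.2 0 0 0 1;0 0 0 0 0 0 1;0 0 0 0 0 0 1;0 0 0 0 0 0 1")

```text
time_s: 6.32
eef_pos: [0.4845, 0.2842, 0.1105]
tcp_rot: [-180.0, 0.0, 86.2]
ft_force: [0.4, 0.6, -0.2]
gripper_width: -0.001
grip_force: 0.0
```

```bash
python3 - <<'E'
from h import *
C={n:cams.camera(n) for n in("top","side")}
s=telemetry.get_state();p=s["eef_pos"];print(p,s["gripper_width"],s["ft_force"])
for n,c in C.items():print(n,np.round(proj(c,p),1),[(round(l["p"],2),np.round(l["at"],1)) for l in cams.landmark_of(c,"carton_mid")[:4]])
a=C["top"]["pixels"][180:260,140:230];b=C["side"]["pixels"][100:190,225:315]
cv2.imwrite("pics/miss3.png",np.hstack([cv2.resize(a,(395,351),interpolation=2),cv2.copyMakeBorder(cv2.resize(b,(360,360),interpolation=2)[:351],0,0,0,35,0)]))
E
```

```text
[0.48416818 0.28405056 0.10999928] 0.0009008887125624226 [ 0.13539178 -1.27755973 -0.20483764]
top [218.  174.2] [(0.9, array([259.1, 235.5])), (0.84, array([220.3, 189.1])), (0.8, array([276.6, 174.5])), (0.3, array([224.2, 190.4]))]
side [147.3 263.6] [(0.97, array([188.1, 252.4])), (0.77, array([172.6, 227.2])), (0.61, array([171.3, 264.6]))]
```

View pics/miss3.png

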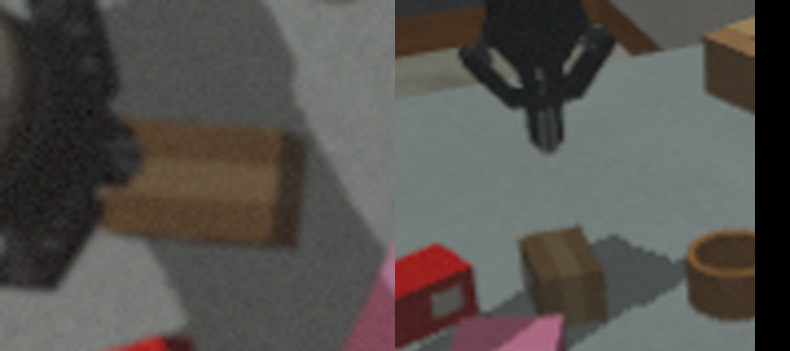

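The side view shows the shut tips at (138, 262), about 9 rows above where the reported TCP projects (147, 264). So the real tips stand some 35 mm higher than reported. I'll triangulate the tip to check this, x and y included.

```bash
python3 - <<'E'
from h import *
C={n:cams.camera(n) for n in("top","side")}
s=telemetry.get_state();print(s["eef_pos"],s["joint_pos"].round(2))
# tips: top blob centre and right end, side tip
for rt,rs in(((215.3,168.5),(136.,262.3)),((215.3,168.5),(138.,262.3))):
    X,e=tri([ray(C["top"],rt),ray(C["side"],rs)]);print(X.round(4),np.round(e,4))
b=C["side"]["pixels"]
for z in(.13,.14,.15,.16):print(z,[np.round(proj(C[n],[.4842,.2841,z]),1) for n in C])
E
```

```text
[0.48443104 0.28420313 0.11059663] [ 30.4    5.75   1.87  86.18  -0.   124.17]
[0.4836 0.2803 0.1536] [0.0008 0.0008]
[0.4842 0.2835 0.1449] [0.0012 0.0012]
0.13 [array([216.8, 170.7]), array([142., 263.])]
0.14 [array([216.2, 168.9]), array([139.2, 262.8])]
0.15 [array([215.6, 167.1]), array([136.5, 262.5])]
0.16 [array([215. , 165.2]), array([133.7, 262.2])]
```

x and y agree, and the tips stand about 35 mm above the reported z. I'll open and descend with force checks, using true z ≈ reported + 0.035.

Request:
jog_arm(rows="0 0 0 0 0 0 -1;0 0 0 0 0 0 -1;0 0 0 0 0 0 -1;0 0 0 0 0 0 -1;0 0 0 0 0 0 -1;0.005 0.005 0.2 0 0 0 -1;0 0 0.2 0 0 0 -1;0 0 0.2 0 0 0 -1;0 0 0.2 0 0 0 -1;0 0 0.2 0 0 0 -1;0 0 0.1 0 0 0 -1;0 0 0 0 0 0 -1;0 0 0 0 0 0 -1")

```text
time_s: 7.7
eef_pos: [0.4851, 0.2848, 0.0015]
tcp_rot: [-180.0, 0.0, 86.2]
ft_force: [-0.2, 0.3, 0.2]
gripper_width: 1.002
grip_force: 0.0
```

Request:
jog_arm(rows="0 0 0.08 0 0 0 -1;0 0 0.08 0 0 0 -1;0 0 0.05 0 0 0 -1;0 0 0 0 0 0 -1;0 0 0 0 0 0 -1")

```text
time_s: 8.12
eef_pos: [0.485, 0.2847, -0.02]
tcp_rot: [-180.0, 0.0, 86.2]
ft_force: [0.5, 0.0, -0.2]
gripper_width: 1.0
grip_force: 0.0
```

A reported z of -0.02 with no contact confirms the offset. Closing now.

Request:
jog_arm(rows="0 0 0 0 0 0 1;0 0 0 0 0 0 1;0 0 0 0 0 0 1;0 0 0 0 0 0 1;0 0 0 0 0 0 1;0 0 0 0 0 0 1;0 0 0 0 0 0 1;0 0 0 0 0 0 1", squeeze=30)

```text
time_s: 8.78
eef_pos: [0.4857, 0.285, -0.0191]
tcp_rot: [179.9, -0.0, 86.2]
ft_force: [0.6, -0.6, 5.9]
gripper_width: 0.652
grip_force: 33.7
```

Gripped, opening 55 mm. Lift and go over the jig.

Request:
jog_arm(rows="0 0 -0.1 0 0 0 1;0 0 -0.2 0 0 0 1;0 0 -0.2 0 0 0 1;0 0 -0.2 0 0 0 1;0 0 -0.2 0 0 0 1;0 0 -0.2 0 0 0 1;-0.2 0.06 0 0 0 0 1;-0.25 0.08 0 0 0 0 1;-0.25 0.08 0 0 0 0 1;-0.25 0.08 0 0 0 0 1;-0.25 0.08 0 0 0 0 1;-0.25 0.08 0 0 0 0 1;-0.25 0.08 0 0 0 0 1;-0.25 0.08 0 0 0 0 1;-0.25 0.08 0 0 0 0 1;-0.25 0.08 0 0 0 0 1;-0.25 0.08 0 0 0 0 1;0 0 0 0 0 -0.0452 1;0 0 0 0 0 0 1;0 0 0 0 0 0 1")

```text
time_s: 10.45
eef_pos: [0.5529, 0.0098, 0.0901]
tcp_rot: [-179.9, -0.0, 90.2]
ft_force: [-0.0, -0.1, -1.7]
gripper_width: 0.652
grip_force: 32.9
```

```bash
python3 - <<'E'
from h import *
to([.5602,-.0275,.03],90.3)
C={n:cams.camera(n) for n in("top","side")}
for n,c in C.items():print(n,[(round(l["p"],2),np.round(l["at"],1)) for l in cams.landmark_of(c,"carton_mid")[:4]])
b=cv2.resize(C["side"]["pixels"][90:250,260:420],(480,480),interpolation=2);a=cv2.resize(C["top"]["pixels"][140:240,280:420],(310,221),interpolation=2)
o=np.zeros((480,790,3),np.uint8);o[:,:480]=b;o[:221,480:]=a;cv2.imwrite("pics/over.png",o)
E
```

```text
t 10.45 pos [0.5529 0.0098 0.0901] rpy [-1.7994e+02 -1.0000e-02  9.0180e+01] q [ 1.   4.6 -1.6 83.8  0.  90.8] F [-0.  -0.1 -1.7] Mz [ 0.051 -0.044 -0.014] w 0.652 32.91856348514557
shift [-0.373  0.073  0.601] turn [-0.0007 -0.0002 -0.0013]
top [(0.84, array([279.8, 171.5])), (0.73, array([258.7, 232.7]))]
side [(0.95, array([187.9, 253. ])), (0.94, array([173. , 227.3])), (0.65, array([173.1, 314.6]))]
```

View pics/over.png

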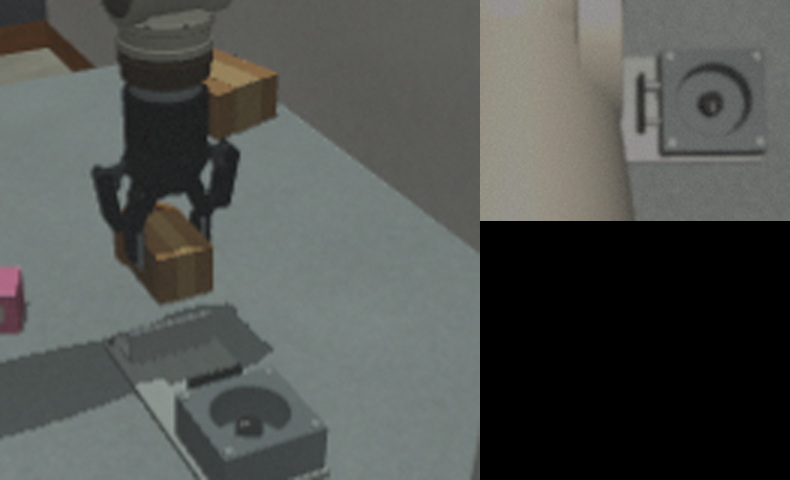

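The carton is held over the fence end. Align horizontally, then partly descend.

Request:
jog_arm(rows="-0.2 0.04 0 0 0 0 1;-0.173 0.033 0 0 0 0 1;0 0 0.15 0 0 0 1;0 0 0.2 0 0 0 1;0 0 0.15 0 0 0 1;0 0 0 0 0 0 1;0 0 0 0 0 0 1;0 0 0 0 0 0 1")

```text
time_s: 11.32
eef_pos: [0.5612, -0.0271, 0.0414]
tcp_rot: [179.9, 0.0, 90.3]
ft_force: [0.4, -0.2, -1.2]
gripper_width: 0.648
grip_force: 32.8
```

```bash
python3 - <<'E'
from h import *
to([.5602,-.0272,-.008],90.3)
c=cams.camera("side")
P=[(.5602+dx,-.0272+dy,z) for z in(.11,) for dx,dy in((-.028,-.042),(.028,-.042))]
cv2.imwrite("pics/over2.png",cv2.resize(c["pixels"][130:250,280:400],(600,600),interpolation=2))
E
```

```text
t 11.32 pos [ 0.5612 -0.0271  0.0414] rpy [179.94   0.    90.32] q [-2.8  6.3 -5.2 78.5  0.  86.9] F [ 0.4 -0.2 -1.2] Mz [-0.013 -0.05   0.009] w 0.648 32.81289339065552
shift [-0.001 -0.011  0.494] turn [0.0007 0.     0.0002]
```

View pics/over2.png

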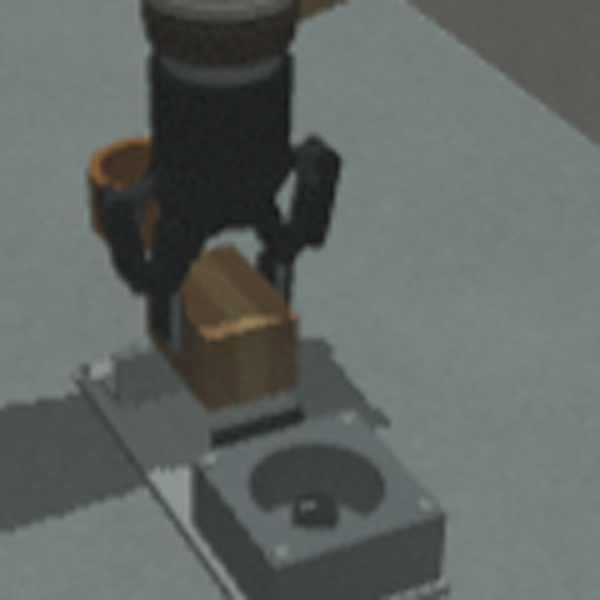

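```bash
python3 - <<'E'
from h import *
c=cams.camera("side")
for x,y,z in((213,410,.0605),(298,389,.0605),(204,338,.1105),(297,317,.1105)):print(onz(c,((y+.5)/5-.5+130,(x+.5)/5-.5+280),z).round(4))
E
```

```text
[ 0.5373 -0.0678  0.0605]
[ 0.5891 -0.0705  0.0605]
[ 0.5323 -0.0676  0.1105]
[ 0.5869 -0.0711  0.1105]
```

The front edge measures y≈-0.069 as planned, so lower it.

Request:
jog_arm(rows="0 -0.01 0.12 0 0 0 1;0 0 0.12 0 0 0 1;0 0 0.12 0 0 0 1;0 0 0.06 0 0 0 1;0 0 0.05 0 0 0 1;0 0 0.02 0 0 0 1;0 0 0 0 0 0 1;0 0 0 0 0 0 1")

```text
time_s: 12.08
eef_pos: [0.5599, -0.0276, -0.0088]
tcp_rot: [180.0, 0.0, 90.3]
ft_force: [0.0, -0.6, -1.5]
gripper_width: 0.648
grip_force: 33.0
```

Request:
jog_arm(rows="0 0 0.007 0 0 0 1;0 0 0 0 0 0 1;0 0 0 0 0 0 0.4;0 0 0 0 0 0 -0.2;0 0 0 0 0 0 -0.6;0 0 0 0 0 0 -1;0 0 0 0 0 0 -1;0 0 0 0 0 0 -1;0 0 0 0 0 0 -1;0 0 0 0 0 0 -1;0 0 0 0 0 0 -1;0 0 -0.05 0 0 0 -1;0 0 -0.15 0 0 0 -1;0 0 -0.2 0 0 0 -1;0 0 -0.2 0 0 0 -1;0 0 -0.2 0 0 0 -1;0 0 -0.1 0 0 0 -1;0 0 -0.1 0 0 0 -1;0 0 0 0 0 0 -1;0 0 0 0 0 0 -1")

```text
time_s: 13.75
eef_pos: [0.5598, -0.0275, 0.0903]
tcp_rot: [-180.0, 0.0, 90.3]
ft_force: [-0.8, -0.6, -0.2]
gripper_width: 1.005
grip_force: 0.0
```

```bash
python3 - <<'E'
from h import *
to([.5605,-.1463,.09],90.3)
C={n:cams.camera(n) for n in("top","side")}
for n,c in C.items():
    print(n,[(round(l["p"],2),np.round(l["at"],1),onz(c,l["at"],.035).round(4)) for l in cams.landmark_of(c,"carton_mid")[:4]])
E
```

```text
t 13.75 pos [ 0.5598 -0.0275  0.0903] rpy [-180.      0.     90.31] q [-2.8  5.6 -0.6 83.9 -0.  86.9] F [-0.8 -0.6 -0.2] Mz [-0.025 -0.017  0.001] w 1.005 0.0
shift [-1.188  0.     0.003] turn [-0.      0.      0.0001]
top [(0.84, array([258.1, 236.7]), array([0.4062, 0.1716, 0.035 ])), (0.58, array([278.7, 174.5]), array([0.363 , 0.3028, 0.035 ]))]
side [(0.88, array([172. , 228.4]), array([0.3578, 0.3049, 0.035 ])), (0.59, array([209.9, 324.1]), array([ 0.5602, -0.0318,  0.035 ])), (0.59, array([189.8, 251.5]), array([0.3984, 0.1632, 0.035 ]))]
```

The side network sees the carton on the bed at (0.560, -0.032). Next, go above the well, narrow the fingers to 34 mm and turn counter-clockwise to leave room for the clockwise turn.

Request:
jog_arm(rows="-0.2 0 0 0 0 0 0.2;-0.25 0 0 0 0 0 0.2;-0.25 0 0 0 0 0 0.2;-0.25 0 0 0 0 0 0.2;-0.238 0 0 0 0 0 0.2;0 0 0 0 0 -0.0667 0.2;0 0 0 0 0 -0.0667 0.2;0 0 0 0 0 -0.0667 0.2;0 0 0 0 0 -0.0667 0.2;0 0 0 0 0 -0.0667 0.2;0 0 0 0 0 -0.0667 0.2;0 0 0 0 0 -0.0667 0.2;0 0 0 0 0 -0.0667 0.2;0 0 0 0 0 -0.0667 0.2;0 0 0 0 0 -0.0667 0.2;0 0 0 0 0 0 0.2;0 0 0 0 0 0 0.2;0 0 0 0 0 0 0.2")

```text
time_s: 15.45
eef_pos: [0.5603, -0.1463, 0.0902]
tcp_rot: [-180.0, -0.0, 150.1]
ft_force: [0.3, 0.5, -0.1]
gripper_width: 0.398
grip_force: 0.0
```

```bash
python3 - <<'E'
from h import *
to([.5607,-.1465,-.015],150)
C={n:cams.camera(n) for n in("top","side")}
s=telemetry.get_state();p=s["eef_pos"]
o=np.zeros((480,790,3),np.uint8);o[:,:480]=cv2.resize(C["side"]["pixels"][130:270,280:420],(480,480),interpolation=2);o[:300,485:785]=cv2.resize(C["top"]["pixels"][140:230,330:420],(300,300),interpolation=2)
cv2.imwrite("pics/well.png",o)
for z in(.03,.04,.05):print(z,[(np.round(proj(C[n],p+[0,0,z]),1)) for n in C])
E
```

```text
t 15.45 pos [ 0.5603 -0.1463  0.0902] rpy [-1.7999e+02 -3.0000e-02  1.5014e+02] q [-14.6   8.1   2.3  84.1  -0.   15.2] F [ 0.3  0.5 -0.1] Mz [-0.05   0.018  0.068] w 0.398 0.0
shift [-0.006  0.     1.052] turn [-0.0001 -0.0004  0.0015]
0.03 [array([178.8, 389.1]), array([207.1, 343.3])]
0.04 [array([177.8, 389.8]), array([204. , 343.4])]
0.05 [array([176.8, 390.4]), array([200.7, 343.5])]
```

View pics/well.png

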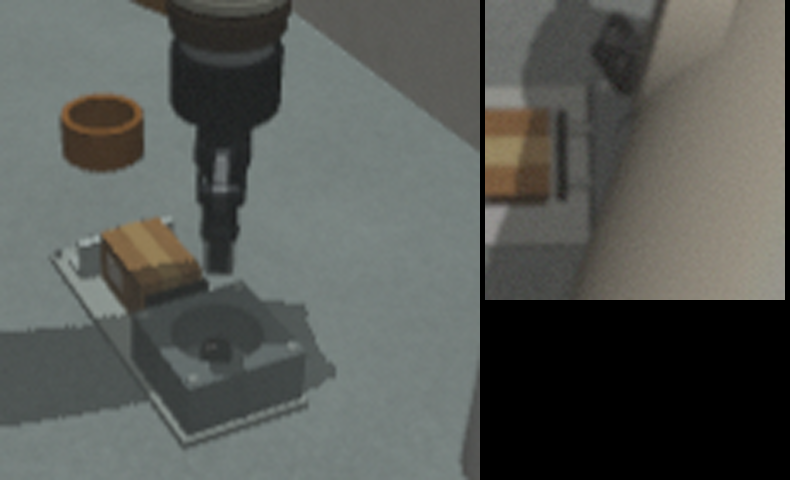

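The carton lies on the bed between pad and fence, and the narrowed fingers hang over the well, tip at about (209, 344) in the side view. Descend slowly.

Request:
jog_arm(rows="-0.005 0 0.15 0 0 0 0.2;0 0 0.2 0 0 0 0.2;0 0 0.2 0 0 0 0.2;0 0 0.1 0 0 0 0.2;0 0 0.03 0 0 0 0.2;0 0 0.03 0 0 0 0.2;0 0 0.03 0 0 0 0.2;0 0 0.03 0 0 0 0.2;0 0 0 0 0 0 0.2;0 0 0 0 0 0 0.2")

```text
time_s: 16.38
eef_pos: [0.5611, -0.1466, 0.0141]
tcp_rot: [180.0, 0.0, 150.3]
ft_force: [-0.3, 0.3, 0.1]
gripper_width: 0.398
grip_force: 0.0
```

Request:
jog_arm(rows="0 0 0.03 0 0 0 0.2;0 0 0.03 0 0 0 0.2;0 0 0.03 0 0 0 0.2;0 0 0.03 0 0 0 0.2;0 0 0 0 0 0 0.2;0 0 0 0 0 0 0.2")

```text
time_s: 16.88
eef_pos: [0.5606, -0.1465, 0.0012]
tcp_rot: [-180.0, -0.0, 150.3]
ft_force: [0.4, 0.3, 0.7]
gripper_width: 0.399
grip_force: 0.0
```

Request:
jog_arm(rows="0 0 0.03 0 0 0 0.2;0 0 0.03 0 0 0 0.2;0 0 0.03 0 0 0 0.2;0 0 0.03 0 0 0 0.2;0 0 0.03 0 0 0 0.2;0 0 0 0 0 0 0.2;0 0 0 0 0 0 0.2")

```text
time_s: 17.47
eef_pos: [0.5607, -0.1465, -0.0137]
tcp_rot: [-180.0, -0.0, 150.3]
ft_force: [-0.4, 0.1, -0.2]
gripper_width: 0.401
grip_force: 0.0
```

Request:
jog_arm(rows="0 0 0 0 0 0 1;0 0 0 0 0 0 1;0 0 0 0 0 0 1;0 0 0 0 0 0 1;0 0 0 0 0 0 1;0 0 0 0 0 0 1", squeeze=50)

```text
time_s: 17.97
eef_pos: [0.5613, -0.146, -0.013]
tcp_rot: [179.9, 0.0, 150.4]
ft_force: [1.2, 5.5, 2.7]
gripper_width: 0.234
grip_force: 48.9
```

```bash
python3 - <<'E'
from h import *
to([.5607,-.1465,-.015],150)
E
```

```text
t 17.97 pos [ 0.5613 -0.146  -0.013 ] rpy [1.7993e+02 2.0000e-02 1.5036e+02] q [-14.6  10.   -7.1  72.8   0.1  15. ] F [1.2 5.5 2.7] Mz [ 1.018 -0.248 -0.014] w 0.234 48.884108662605286
shift [ 0.003 -0.008  0.02 ] turn [0.0008 0.0003 0.004 ]
```

Gripped the knob. First turn 36° clockwise (safe, the nip comes at 46° at the earliest).

Request:
jog_arm(rows="0 0.008 0 0 0 0 1;0 0 0 0 0 0.04 1;0 0 0 0 0 0.04 1;0 0 0 0 0 0.04 1;0 0 0 0 0 0.04 1;0 0 0 0 0 0.04 1;0 0 0 0 0 0.04 1;0 0 0 0 0 0.04 1;0 0 0 0 0 0.04 1;0 0 0 0 0 0.04 1;0 0 0 0 0 0.04 1")

```text
time_s: 18.88
eef_pos: [0.5611, -0.1461, -0.013]
tcp_rot: [-180.0, 0.0, 114.2]
ft_force: [-2.0, 0.6, 4.1]
gripper_width: 0.233
grip_force: 49.3
```

```bash
python3 - <<'E'
from h import *
to([.5607,-.1465,-.015],150)
E
```

```text
t 18.88 pos [ 0.5611 -0.1461 -0.013 ] rpy [-1.7998e+02  3.0000e-02  1.1416e+02] q [-14.6  10.1  -7.1  72.9  -0.   51.3] F [-2.   0.6  4.1] Mz [0.251 0.377 0.256] w 0.233 49.30237948894501
shift [-0.002 -0.006  0.02 ] turn [-3.000e-04  3.000e-04 -3.982e-01]
```

```bash
cat >> h.py <<'E'
def mz(n=8):
    v=[]
    for i in range(n):
        s=telemetry.get_state();v.append(s["ft_torque"][2]);cams.camera("side")
    print("t",round(s["time_s"],2),"yaw",s["tcp_rot"][2].round(2),"turned rad",np.radians(150.36-s["tcp_rot"][2]).round(3),"F",s["ft_force"].round(1),"Mz",np.round(v,3),"mean",np.mean(v[1:]).round(3),"w",round(s["gripper_width"],3))
E
python3 -c "
from h import *
mz()"
```

```text
t 19.23 yaw 114.45 turned rad 0.627 F [-2.7  1.3  4.9] Mz [ 0.256  0.105  0.01  -0.091 -0.082 -0.03  -0.04  -0.075] mean -0.029 w 0.238
```

Request:
jog_arm(rows="0 0 0 0 0 0.03 1;0 0 0 0 0 0.03 1;0 0 0 0 0 0.03 1")

```text
time_s: 19.53
eef_pos: [0.5611, -0.1461, -0.013]
tcp_rot: [-180.0, 0.0, 106.3]
ft_force: [-2.8, 0.4, 5.6]
gripper_width: 0.235
grip_force: 49.5
```

```bash
python3 -c "
from h import *
mz()"
```

```text
t 19.88 yaw 106.37 turned rad 0.768 F [-3.   0.5  5.4] Mz [ 0.214  0.106  0.052  0.071  0.023  0.017  0.023 -0.044] mean 0.035 w 0.238
```

Halted torque relaxes away, so only readings during motion count. Continue in small steps.

Request:
jog_arm(rows="0 0 0 0 0 0.012 1;0 0 0 0 0 0.012 1;0 0 0 0 0 0.012 1;0 0 0 0 0 0.012 1")

```text
time_s: 20.27
eef_pos: [0.5611, -0.1461, -0.013]
tcp_rot: [-180.0, 0.0, 102.0]
ft_force: [-2.7, 0.5, 5.3]
gripper_width: 0.234
grip_force: 49.5
```

```bash
python3 -c "
from h import *
mz(3)"
```

```text
t 20.37 yaw 102.01 turned rad 0.844 F [-1.9  1.4  6.3] Mz [0.231 0.19  0.122] mean 0.156 w 0.239
```

Request:
jog_arm(rows="0 0 0 0 0 0.012 1;0 0 0 0 0 0.012 1;0 0 0 0 0 0.012 1;0 0 0 0 0 0.012 1")

```text
time_s: 20.75
eef_pos: [0.561, -0.1461, -0.013]
tcp_rot: [-180.0, 0.0, 97.7]
ft_force: [-2.9, 0.8, 6.0]
gripper_width: 0.237
grip_force: 49.5
```

```bash
python3 -c "
from h import *
mz(3)"
```

```text
t 20.85 yaw 97.69 turned rad 0.919 F [-2.6  0.8  6.5] Mz [0.237 0.105 0.074] mean 0.09 w 0.235
```

Request:
jog_arm(rows="0 0 0 0 0 0.012 1;0 0 0 0 0 0.012 1;0 0 0 0 0 0.012 1")

```text
time_s: 21.15
eef_pos: [0.561, -0.1461, -0.0131]
tcp_rot: [-180.0, 0.0, 94.4]
ft_force: [-2.7, 0.5, 5.0]
gripper_width: 0.238
grip_force: 49.5
```

```bash
python3 -c "
from h import *
mz(3)"
```

```text
t 21.25 yaw 94.45 turned rad 0.976 F [-3.4  0.2  6.3] Mz [0.277 0.208 0.126] mean 0.167 w 0.235
```

Request:
jog_arm(rows="0 0 0 0 0 0.012 1;0 0 0 0 0 0.012 1;0 0 0 0 0 0.012 1")

```text
time_s: 21.55
eef_pos: [0.561, -0.1461, -0.013]
tcp_rot: [-180.0, 0.0, 91.2]
ft_force: [-3.4, 1.3, 6.5]
gripper_width: 0.234
grip_force: 49.5
```

```bash
python3 -c "
from h import *
mz(3)"
```

```text
t 21.65 yaw 91.21 turned rad 1.032 F [-3.4  0.7  6.1] Mz [0.278 0.207 0.182] mean 0.194 w 0.237
```

Request:
jog_arm(rows="0 0 0 0 0 0.011 1;0 0 0 0 0 0.011 1;0 0 0 0 0 0.011 1")

```text
time_s: 21.95
eef_pos: [0.561, -0.1461, -0.013]
tcp_rot: [-180.0, 0.0, 88.3]
ft_force: [-3.3, 1.0, 6.3]
gripper_width: 0.235
grip_force: 49.5
```

```bash
python3 -c "
from h import *
mz(3)"
```

```text
t 22.05 yaw 88.25 turned rad 1.084 F [-3.1  0.6  5.2] Mz [0.3   0.208 0.179] mean 0.193 w 0.235
```

Request:
jog_arm(rows="0 0 0 0 0 0.011 1;0 0 0 0 0 0.011 1;0 0 0 0 0 0.011 1")

```text
time_s: 22.35
eef_pos: [0.561, -0.1461, -0.013]
tcp_rot: [-180.0, 0.0, 85.3]
ft_force: [-2.7, 1.1, 5.5]
gripper_width: 0.233
grip_force: 49.5
```

```bash
python3 -c "
from h import *
mz(3)"
```

```text
t 22.45 yaw 85.29 turned rad 1.136 F [-3.   0.2  6.3] Mz [0.534 0.377 0.35 ] mean 0.363 w 0.236
```

The torque has jumped. Check the settled value before doing anything else.

```bash
python3 -c "
from h import *
mz(10)
s=telemetry.get_state();print(s['effort'].round(3),s['joint_vel'].round(2),s['ft_torque'].round(3))"
```

```text
t 22.95 yaw 85.33 turned rad 1.135 F [-2.8  0.7  5.6] Mz [0.332 0.272 0.397 0.387 0.357 0.333 0.332 0.347 0.339 0.322] mean 0.343 w 0.233
[-3.4100e-01 -5.3935e+01  4.4716e+01 -1.5390e+00  8.0000e-03  3.4500e-01] [ 0.01 -0.01 -0.01  0.13 -0.12 -0.11] [0.185 0.757 0.37 ]
```

Settled at 0.34, more than I expect from a 0.05 rad step. Pictures are used up, so I'll back off about 0.06 rad and re-approach, sampling torque in motion.

Request:
jog_arm(rows="0 0 0 0 0 -0.013 1;0 0 0 0 0 -0.013 1;0 0 0 0 0 -0.013 1")

```text
time_s: 23.25
eef_pos: [0.561, -0.1461, -0.013]
tcp_rot: [-180.0, 0.0, 88.9]
ft_force: [-3.8, 1.6, 5.6]
gripper_width: 0.232
grip_force: 49.5
```

```bash
python3 -c "
from h import *
mz(6)"
```

```text
t 23.5 yaw 88.82 turned rad 1.074 F [-3.3  1.2  5.6] Mz [-0.029  0.041  0.129  0.08   0.089  0.059] mean 0.08 w 0.233
```

Request:
jog_arm(rows="0 0 0 0 0 0.008 1;0 0 0 0 0 0.008 1")

```text
time_s: 23.72
eef_pos: [0.561, -0.1461, -0.013]
tcp_rot: [-180.0, 0.0, 87.4]
ft_force: [-3.1, 0.8, 6.1]
gripper_width: 0.233
grip_force: 49.5
```

```bash
python3 -c "
from h import *
mz(4)"
```

```text
t 23.87 yaw 87.38 turned rad 1.099 F [-3.3  1.   6.2] Mz [0.373 0.246 0.271 0.206] mean 0.241 w 0.237
```

```bash
python3 -c "
from h import *
mz(8)"
```

```text
t 24.27 yaw 87.39 turned rad 1.099 F [-2.8  1.4  5.5] Mz [0.23  0.235 0.196 0.237 0.246 0.208 0.22  0.271] mean 0.231 w 0.232
```

Request:
jog_arm(rows="0 0 0 0 0 -0.01 1;0 0 0 0 0 -0.01 1;0 0 0 0 0 -0.01 1;0 0 0 0 0 -0.01 1")

```text
time_s: 24.65
eef_pos: [0.561, -0.1461, -0.013]
tcp_rot: [-180.0, 0.0, 91.0]
ft_force: [-3.5, 1.2, 5.2]
gripper_width: 0.233
grip_force: 49.5
```

```bash
python3 -c "
from h import *
mz(8)"
```

```text
t 25.0 yaw 90.97 turned rad 1.037 F [-3.1  1.3  6.4] Mz [-0.029 -0.07   0.052  0.027 -0.011  0.006  0.023  0.025] mean 0.007 w 0.231
```

Request:
jog_arm(rows="0 0 0 0 0 -0.01 1;0 0 0 0 0 -0.01 1;0 0 0 0 0 -0.01 1;0 0 0 0 0 -0.01 1")

```text
time_s: 25.38
eef_pos: [0.561, -0.1461, -0.0131]
tcp_rot: [-180.0, 0.0, 94.6]
ft_force: [-3.6, 1.0, 5.4]
gripper_width: 0.234
grip_force: 49.5
```

```bash
python3 -c "
from h import *
mz(8)"
```

```text
t 25.73 yaw 94.57 turned rad 0.974 F [-3.   0.7  5.9] Mz [-0.183 -0.082  0.019  0.024 -0.059  0.005 -0.017  0.003] mean -0.015 w 0.238
```

Joint 6 effort looks far less noisy, so I'll rescan forward from a free position using that.

```bash
cat >> h.py <<'E'
def ef(n=3):
    for i in range(n):
        s=telemetry.get_state();print(s["time_s"].__round__(2),"turned",np.radians(150.36-s["tcp_rot"][2]).round(3),"eff6",s["effort"][5].round(4),"eff1",s["effort"][0].round(2),"Mz",s["ft_torque"][2].round(3));cams.camera("side")
E
python3 -c "
from h import *
ef(3)"
```

```text
25.78 turned 0.974 eff6 -0.0115 eff1 -0.18 Mz 0.014
25.83 turned 0.974 eff6 -0.0114 eff1 -0.18 Mz -0.002
25.88 turned 0.974 eff6 -0.0114 eff1 -0.18 Mz -0.027
```

Request:
jog_arm(rows="0 0 0 0 0 -0.014 1;0 0 0 0 0 -0.014 1;0 0 0 0 0 -0.014 1;0 0 0 0 0 -0.014 1")

```text
time_s: 26.27
eef_pos: [0.561, -0.1461, -0.0131]
tcp_rot: [-180.0, 0.0, 99.7]
ft_force: [-2.4, 1.7, 5.4]
gripper_width: 0.236
grip_force: 49.5
```

```bash
python3 -c "
from h import *
ef(3)"
```

```text
26.27 turned 0.885 eff6 0.2404 eff1 -0.11 Mz -0.16
26.32 turned 0.883 eff6 0.081 eff1 -0.14 Mz -0.088
26.37 turned 0.885 eff6 -0.3997 eff1 -0.19 Mz -0.086
```

Request:
jog_arm(rows="0 0 0 0 0 0.01 1;0 0 0 0 0 0.01 1;0 0 0 0 0 0.01 1")

```text
time_s: 26.67
eef_pos: [0.5611, -0.1461, -0.013]
tcp_rot: [-180.0, 0.0, 96.9]
ft_force: [-2.9, 1.7, 5.9]
gripper_width: 0.234
grip_force: 49.5
```

```bash
python3 -c "
from h import *
ef(3)"
```

```text
26.67 turned 0.933 eff6 -0.1006 eff1 -0.32 Mz 0.195
26.72 turned 0.935 eff6 0.0162 eff1 -0.29 Mz 0.143
26.77 turned 0.933 eff6 0.338 eff1 -0.24 Mz 0.095
```

Request:
jog_arm(rows="0 0 0 0 0 0.01 1;0 0 0 0 0 0.01 1;0 0 0 0 0 0.01 1")

```text
time_s: 27.07
eef_pos: [0.5611, -0.1461, -0.013]
tcp_rot: [-180.0, 0.0, 94.2]
ft_force: [-3.0, 0.6, 4.8]
gripper_width: 0.235
grip_force: 49.5
```

```bash
python3 -c "
from h import *
ef(3)"
```

```text
27.07 turned 0.98 eff6 -0.0661 eff1 -0.32 Mz 0.196
27.12 turned 0.982 eff6 0.0514 eff1 -0.29 Mz 0.17
27.17 turned 0.98 eff6 0.3733 eff1 -0.25 Mz 0.12
```

With identical strokes the effort reading is a precise differential measure: +0.035 N m over 0.047 rad, which matches 8 N/mm. Continue.

```bash
python3 -c "
from h import *
ef(5)"
```

```text
27.22 turned 0.98 eff6 0.2148 eff1 -0.25 Mz 0.121
27.27 turned 0.98 eff6 0.153 eff1 -0.25 Mz 0.161
27.32 turned 0.98 eff6 0.1371 eff1 -0.25 Mz 0.116
27.37 turned 0.98 eff6 0.1336 eff1 -0.26 Mz 0.159
27.42 turned 0.98 eff6 0.1329 eff1 -0.26 Mz 0.076
```

Request:
jog_arm(rows="0 0 0 0 0 0.01 1;0 0 0 0 0 0.01 1;0 0 0 0 0 0.01 1")

```text
time_s: 27.72
eef_pos: [0.561, -0.1461, -0.013]
tcp_rot: [-180.0, 0.0, 91.5]
ft_force: [-3.1, 1.7, 5.8]
gripper_width: 0.236
grip_force: 49.5
```

```bash
python3 -c "
from h import *
ef(8)"
```

```text
27.72 turned 1.028 eff6 -0.0311 eff1 -0.33 Mz 0.272
27.77 turned 1.029 eff6 0.0865 eff1 -0.3 Mz 0.232
27.82 turned 1.028 eff6 0.4084 eff1 -0.26 Mz 0.193
27.87 turned 1.027 eff6 0.2499 eff1 -0.25 Mz 0.144
27.92 turned 1.027 eff6 0.1882 eff1 -0.26 Mz 0.146
27.97 turned 1.027 eff6 0.1722 eff1 -0.26 Mz 0.194
28.02 turned 1.027 eff6 0.1688 eff1 -0.26 Mz 0.205
28.07 turned 1.027 eff6 0.1681 eff1 -0.26 Mz 0.139
```

Slope is 7.4 N/mm, and the torque bounds put the nip at about 8–10 N here (1.03 rad). Stop, open to 34 mm and lift out.

Request:
jog_arm(rows="0 0 0 0 0 0 0.2;0 0 0 0 0 0 0.2;0 0 0 0 0 0 0.2;0 0 0 0 0 0 0.2;0 0 0 0 0 0 0.2;0 0 0 0 0 0 0.2")

```text
time_s: 28.62
eef_pos: [0.5612, -0.1459, -0.0135]
tcp_rot: [-180.0, 0.0, 91.4]
ft_force: [-0.0, 0.2, -0.2]
gripper_width: 0.402
grip_force: 0.0
```

Request:
jog_arm(rows="0 0 -0.04 0 0 0 0.2;0 0 -0.08 0 0 0 0.2;0 0 -0.1 0 0 0 0.2;0 0 -0.15 0 0 0 0.2;0 0 -0.2 0 0 0 0.2;0 0 -0.25 0 0 0 0.2;0 0 -0.25 0 0 0 0.2;0 0 -0.2 0 0 0 0.2;0 0 0 0 0 0 0.2;0 0 0 0 0 0 0.2;0 0 0 0 0 0 0.2")

```text
time_s: 29.53
eef_pos: [0.5612, -0.1458, 0.1137]
tcp_rot: [180.0, 0.0, 91.4]
ft_force: [0.6, -0.3, -0.8]
gripper_width: 0.401
grip_force: 0.0
```

```bash
python3 - <<'E'
from h import *
to([.56,-.146,.1],90)
C={n:cams.camera(n) for n in("top","side")}
for n,c in C.items():
  for t in("carton_mid","pad"):print(n,t,[(round(l["p"],2),np.round(l["at"],1).tolist(),onz(c,l["at"],.035).round(4).tolist()) for l in cams.landmark_of(c,t)[:4]])
E
```

```text
t 29.53 pos [ 0.5612 -0.1458  0.1137] rpy [179.99   0.    91.39] q [-14.6   8.2   4.9  86.7  -0.   74. ] F [ 0.6 -0.3 -0.8] Mz [-0.026  0.06  -0.01 ] w 0.401 0.0
shift [-0.001 -0.012  0.137] turn [0.0001 0.     0.0154]
top carton_mid [(0.97, [186.2, 327.7], [0.5614, -0.023, 0.035]), (0.72, [276.5, 174.5], [0.3676, 0.3031, 0.035]), (0.71, [260.1, 231.4], [0.402, 0.1828, 0.035])]
top pad []
side carton_mid [(0.96, [191.4, 250.6], [0.3932, 0.1555, 0.035]), (0.76, [174.1, 225.7], [0.3461, 0.2951, 0.035]), (0.61, [208.4, 325.0], [0.5657, -0.0263, 0.035])]
side pad [(0.58, [216.2, 326.5], [0.5535, -0.0619, 0.035])]
```

The carton now sits at y≈-0.023, against the fence (0.019 - 0.042), with the pad behind it.

```bash
python3 -c "
from rig import ticket
print(ticket.hand_in())"
```

```text
the job is handed in; nothing more can be done
None
```

The job is handed in, with no verdict returned: the carton lies flat on the bed against the fence, nipped by the pad at an estimated 8–10 N (from knob torque, not measured directly), and the fingers are clear of the carton, knob and jig.

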